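Top up the slide box, shut its lid and turn the turnbutton over it

TASK

Lay the loose flat slide case squarely on top of the pile of two in the transport box, edges lined up, and let go of it. Then swing the box's lid fully shut and secure it by turning the steel turnbutton until it points straight in across the lid's edge. Do not turn the button in over the opening before the lid is down, and leave the other things on the bench where they are.

Things in the scene. Friction and masses are not known exactly. Their poses are not given: they have to be found in the camera images.
- carrier: grey open plastic transport box, fixed to the bench, outside 170 (x) x 140 (y) x 56 mm high, walls and floor 5 mm. Origin: centre of its underside. Its lid is hinged along its +y rim; a small ledge 50 mm wide (x) stands 46 mm out from the middle of its -y wall, top at 56 mm, and carries the turnbutton.
- lid (a joint): flat grey lid 170 x 140 x 6 mm on a stiff hinge along the box's +y rim (hinge line 56 mm above the bench, parallel to the box's x axis). 0 = shut, flat on the rim with its top at 62 mm; grows as it opens, about 1.57 = upright, at most 2.0 (leaning back, away from the box). It stays where it is left; about 2 N at its free edge moves it.
- lid_hinge (a point): middle of the lid's hinge line, on the box's +y rim; axes as the box
- lid_edge (a point): middle of the lid's free edge, on its outer face (the face that is on top when shut), 140 mm from the hinge line; moves with the lid
- turnbutton (a joint): steel turnbutton: flat bar 16 mm wide, 8 mm thick (underside 65 mm above the bench), reaching 55 mm from its upright pivot. 0 = points along the box's +y, square across the lid's edge, 33 mm over the lid; grows anticlockwise from above: 1.57 = along the box's -x, clear of the lid; range -0.6 to 3.0, no stop or click at 0. Stays where left; about 1 N at the tab turns it.
- turnbutton_pivot (a point): on the turnbutton's upright pivot axis, at the bar's upper face: 92 mm from the box's centre towards its -y, 22 mm outside the lid's edge; axes as the box
- turnbutton_tab (a point): middle of the upper edge of the turnbutton's thumb tab, 42 mm from the pivot and 97 mm above the bench; the tab is a plate 24 mm long (along the bar), 8 mm thick, standing 24 mm above the bar. Its y axis points along the bar, away from the pivot.
- slides_loose: the loose slide case: flat rigid white plastic case with a grey seam and a paper label, 60 (x) x 90 (y) x 14 mm thick, lying on the bench. Origin: centre of its underside
- slides_top: upper slide case of the pile of two inside the transport box, same shape and size as the loose one; its upper face is 33 mm above the bench. Origin: centre of its underside
- slides_low: lower slide case of the pile, lying on the box's floor, 5 mm above the bench. Origin: centre of its underside
- coverslips: bystander: cardboard carton with a white paper top, 50 x 50 x 34 mm, on the bench near the loose slide case. Origin: centre of its underside
- tube_rack: bystander: blue tube rack with capped tubes, 70 (x) x 200 (y) x 86 mm high, beyond the box. Origin: centre of its underside
- pen_cup: bystander: black round pen cup, 74 mm across, 90 mm high, pens up to 150 mm. Origin: centre of its underside
- clip_dish: bystander: clear round dish with clips, 90 mm across, 20 mm high. Origin: centre of its underside
Mind the look-alikes: they are no part of the job. What is shaped like the slides_top but orange or yellow is not meant. There is more than one size of the carrier; the job needs the smaller.

How it is judged (in metres and radians):
On the way, in this order (a step that is already met when the one before it is completed fails the run):
1. the loose slide case lies squarely on the pile in the box, released, with the lid still open (horizontal distance between slides_loose and slides_top below 0.008 m and z of slides_loose in the frame of slides_top between 0.011 and 0.017 m and angle between the y axis of slides_loose and the y axis of slides_top, either way round below 0.12 rad and contact force between the fingers and slides_loose below 0.05 N and value of joint lid above 0.5 rad), for 0.2 s.
2. the lid is fully shut (value of joint lid below 0.04 rad), for 0.1 s.
3. the turnbutton points square across the edge of the shut lid (value of joint lid below 0.04 rad and value of joint turnbutton between -0.22 and 0.22 rad), for 0.1 s.
At the end, for the whole second after the job is handed in: The three slide cases lie in one pile in the box, each within 8 mm and 0.12 rad (7 degrees) of the one below, the lid is shut to within 0.04 rad, the turnbutton points across its edge within 0.22 rad (12.6 degrees) of square, and all is at rest (all of step 3 and horizontal distance between slides_loose and slides_top below 0.008 m and z of slides_loose in the frame of slides_top between 0.011 and 0.017 m and angle between the y axis of slides_loose and the y axis of slides_top, either way round below 0.12 rad and horizontal distance between slides_top and slides_low below 0.008 m and z of slides_top in the frame of slides_low between 0.011 and 0.017 m and angle between the y axis of slides_top and the y axis of slides_low, either way round below 0.12 rad and height (world z) of slides_low below 0.008 m and linear speed of slides_loose below 0.02 m/s and velocity of joint turnbutton between -0.1 and 0.1 rad/s); the robot touches nothing.
It fails at once if the turnbutton is turned in over the opening (below 1.0 rad) while the lid is not down (value of joint turnbutton below 1 rad and value of joint lid above 0.08 rad).
It fails at once if a bystander is pushed more than 20 mm from its place (distance of any of coverslips, tube_rack, pen_cup, clip_dish from where it was at the start of the episode above 0.02 m).
It also fails if it takes over 61 s, if anything falls off the work surface, if the arm or the gripper's body presses on something with over 40 N, if the wrist force passes 120 N, or if a joint passes its speed limit or range.

ROBOT

A 6-joint arm with a two-finger parallel gripper is mounted at the origin on the work surface. World frame = base frame: x ahead of the robot, y to its left, z up, the work surface at z = 0. Lengths are in mm, angles in degrees, forces in N, time in s.
With the tool pointing down it reaches from about 350 to 850 mm from the base axis. Payload 8.1 kg.
Tool frame: the origin (TCP) lies midway between the tips of the shut fingers; the grasp point (between the pads) lies 19 mm behind it; z points along the fingers, y is the line along which they close (so a half turn about z gives the same grasp; the last joint's range is limited). The gripper opens to 85 mm and grips with 20 to 120 N. Pads are 22 mm wide; open, the fingers measure 114 mm over their backs; the gripper's body (76 mm by 85 mm) begins 54 mm behind the grasp point. The pads swing forward as they close: fully open they stand 13 mm farther back than shut.
Start: joints at [-81.44, 7.471, 85.268, -0, 87.261, -4.893], TCP at [139.609, -583.536, 231.292] pointing down, gripper open.
Joint ranges: [-169.43, 169.43], [-51.17, 129.36], [1.28, 143.12], [-76.62, 256.62], [0, 156.53], [-152.29, 152.29]. Speed limits (degrees/s): [136.94, 136.94, 159.86, 180, 180, 180].

INTERFACE

Orientations are given as [roll, pitch, yaw] about the fixed x, y, z axes, in that order (R = Rz(yaw) Ry(pitch) Rx(roll)).
In Python, from bench import sensors, optics, r gives the robot as it stands.
- The arm moves only by the tool apply_moves, never from a script. Its argument "targets" is a list of rows, each a list of 7 numbers: the shift along the tool's x, y, z in mm, then the turn, a rotation vector about the tool's x, y, z in rad, then the closure, from 0 (fully open) to 1 (shut). In form: [[x, y, z, wx, wy, wz, claw], ...]. A call has 1 to 20 rows; each row shifts and turns the commanded pose from where the row before left it, along the tool's axes as they then stand; what a row does not reach is not made up. A row lasts 1/8 s, in which the tool goes at most 62.5 mm and 10.7 degrees, less where a joint would pass 70% of its speed; a pose out of reach is approached as far as the arm can. A call is refused whole if a number of a shift passes 62.5 or a number of a turn 0.188, either way. A call with a gripper value outside its range is refused whole. The fingers move at their own pace and stop on an object; "force" is the grip in N (left out, the last holds). Time passes only in rows, so rows that do not move let the fingers close. It gives the time, the measured TCP pose, the force, the opening and the grip force at its end, in the units of the state.
- sensors.sense(): the state, without advancing time (a new reading comes with each control period).
- optics.snapshot(name): name is "side" or "top" or "wrist"; returns the picture (384x512x3 uint8, red, green, blue); there is no depth.
- optics.get_calibration(name): a dict with "camera_matrix" (3x3 intrinsics, pixels), "dist_coeffs" ([k1, k2, p1, p2, k3] as OpenCV has them; the pictures are not rectified), "pose" (4x4, takes a point from camera to world coordinates). Camera axes: x right, y down, z forward; pixel columns grow to the right and rows downward; lengths in mm; the calibration is good to about 2 mm. A picture is of the moment at which its call begins: read the wrist's pose just before it. get_calibration takes no time and is no camera call; for the wrist camera it gives the pose at the moment of the call.
- r.hand_in(): hands the job in; it is judged then, once.
The state is a dict: "time": time; "joint_pos": joint angles; "qd": joint speeds; "joint_efforts": joint torques, N m; "tool_pos": TCP position; "tcp_rot": TCP orientation; "ft_force": force on the tool from outside, world axes, zero at the start; "wrist_torque": the same for the moment, N m; "finger_gap": finger opening in mm; "grip_force": force on a finger pad.
Only numpy, scipy, OpenCV 4.12 (cv2) and the standard library are available. Lean on these libraries where they do the work, as an engineer would, in place of code of your own. Each camera call takes 0.05 s, during which the arm holds its last target. There are 200 camera calls.

## Working session

There is one attempt and no reset: what is moved stays moved. The work goes in short steps, Python scripts to look and compute and a tool call to move; the robot and the scene stay as the last step left them, time stands still between calls to the robot, and variables do not carry over. Pictures are saved under pics/ and viewed, at most 13 in all, crops included, and the job is handed in when it is done.

Besides the shell and the picture viewer there is one more tool, called after "Emit:" in YAML: its name, and indented under it one key for each argument. apply_moves: Moves the arm, as the interface text tells. Its arguments: {"type":"object","properties":{"targets":{"type":"array"},"force":{"type":"number"}},"required":["targets"]}

```bash
mkdir -p pics; python3 - <<'E'
from bench import sensors, optics, r
import cv2,numpy as np
s=sensors.sense(); print(s)
for n in ("top","side"):
    im=optics.snapshot(n); c=optics.get_calibration(n); print(n,c)
    cv2.imwrite(f"pics/{n}0.png",cv2.resize(im[:,:,::-1],(800,600),interpolation=cv2.INTER_CUBIC))
    np.save(f"pics/{n}0.npy",im)
E
```

```text
{'time': 0.0, 'joint_pos': array([-8.14403650e+01,  7.51402597e+00,  8.53298523e+01,  7.62143092e-04,
        8.72613141e+01, -4.89178324e+00]), 'qd': array([ 0.03817823, -0.08415188,  0.01701281,  0.06460577, -0.00031735,
        0.0231309 ]), 'joint_efforts': array([-1.34418701e-04, -5.69392061e+01, -5.00562823e+01, -3.84221694e-04,
        1.46655750e-02, -1.64530832e-05]), 'tool_pos': array([ 139.52980347, -582.98538553,  230.25021891]), 'tcp_rot': array([-1.79895256e+02, -9.72860713e-03,  1.34513722e+01]), 'ft_force': array([-1.09014908,  0.09581798,  0.62492804]), 'wrist_torque': array([0.01906628, 0.02729361, 0.01147655]), 'grip_force': 0.0, 'finger_gap': 85.48131384335781}
top {'camera_matrix': array([[352.18932929,   0.        , 255.27690155],
       [  0.        , 352.18932929, 189.61726179],
       [  0.        ,   0.        ,   1.        ]]), 'dist_coeffs': array([0.0363141, 0.       , 0.       , 0.       , 0.       ]), 'pose': array([[-6.86772842e-03, -9.84826005e-01,  1.73408692e-01,
         3.14305162e+02],
       [-9.99968697e-01,  6.08220522e-03, -5.06087416e-03,
         7.50934069e+01],
       [ 3.92937323e-03, -1.73438020e-01, -9.84836948e-01,
         1.06146258e+03],
       [ 0.00000000e+00,  0.00000000e+00,  0.00000000e+00,
         1.00000000e+00]])}
side {'camera_matrix': array([[438.01738835,   0.        , 264.7784361 ],
       [  0.        , 438.01738835, 188.46651495],
       [  0.        ,   0.        ,   1.        ]]), 'dist_coeffs': array([-0.15534356,  0.        ,  0.        ,  0.        ,  0.        ]), 'pose': array([[-6.10760955e-01, -4.95651446e-01,  6.17495506e-01,
        -2.52185854e+02],
       [-7.91651702e-01,  3.66399221e-01, -4.88916345e-01,
         6.76341771e+02],
       [ 1.60822207e-02, -7.87452383e-01, -6.16165649e-01,
         8.52815485e+02],
       [ 0.00000000e+00,  0.00000000e+00,  0.00000000e+00,
         1.00000000e+00]])}
```

View pics/top0.png

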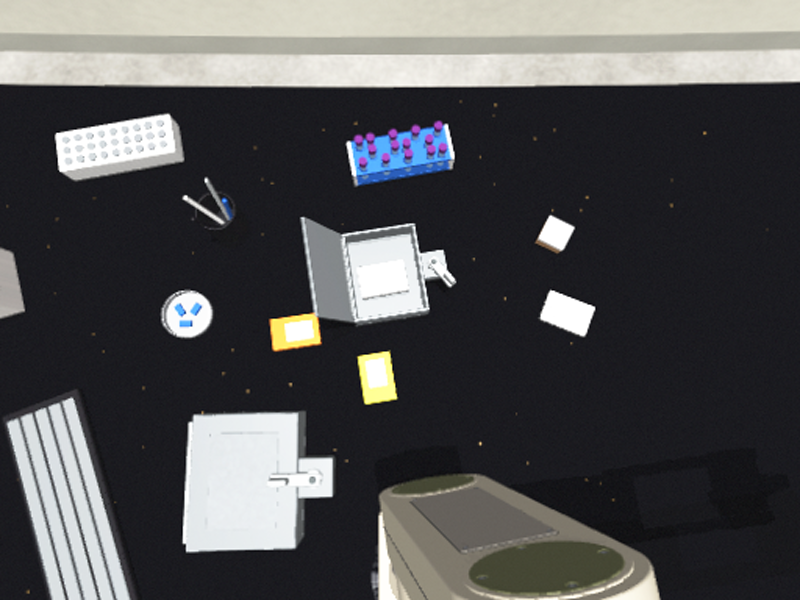

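View pics/side0.png

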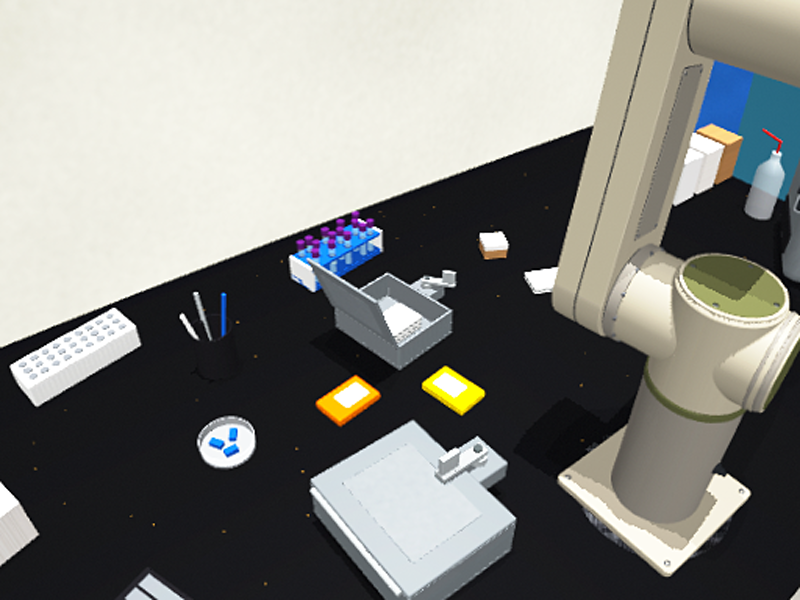

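The top view shows the small box at (385,273) with its lid open to the left (+y), its button at (440,267) and the loose case at (567,313). The large closed box and the orange and yellow cases are the decoys. I'll take a closer crop to get the corners.

```bash
cat > h.py <<'E'
import numpy as np,cv2
from bench import sensors, optics, r
def plane(c,px,z):
    K,d,T=c["camera_matrix"],c["dist_coeffs"],c["pose"]
    u=cv2.undistortPoints(np.array(px,float).reshape(-1,1,2),K,d).reshape(-1,2)
    v=np.c_[u,np.ones(len(u))]@T[:3,:3].T
    z=np.broadcast_to(z,len(u))
    return T[:3,3]+v*((z-T[2,3])/v[:,2])[:,None]
def proj(c,P):
    T=np.linalg.inv(c["pose"]); P=np.asarray(P,float).reshape(-1,3)@T[:3,:3].T+T[:3,3]
    return cv2.projectPoints(P,np.zeros(3),np.zeros(3),c["camera_matrix"],c["dist_coeffs"])[0].reshape(-1,2)
E
python3 - <<'E'
from h import *
im=np.load("pics/top0.npy"); c=optics.get_calibration("top")
cr=im[130:220,185:395]; cv2.imwrite("pics/crop1.png",cv2.resize(cr[:,:,::-1],(798,342),interpolation=cv2.INTER_CUBIC))
g=(im.min(2)>150).astype(np.uint8)
n,l,st,ce=cv2.connectedComponentsWithStats(g)
for i in range(1,n):
    if st[i,4]>80 and 130<ce[i][1]<220 and 200<ce[i][0]<400:
        m=cv2.minAreaRect(np.argwhere(l==i)[:,::-1].astype(np.float32)); b=cv2.boxPoints(m)
        print(ce[i].round(1),st[i],b.round(1).tolist()); print(plane(c,b,14)[:,:2].round(0).tolist(), plane(c,[ce[i]],14).round(0), plane(c,[ce[i]],33).round(0))
E
```

```text
[355.5 148.7] [345 138  23  22 313] [[343.79998779296875, 152.39999389648438], [351.3999938964844, 137.1999969482422], [367.3999938964844, 145.1999969482422], [359.79998779296875, 160.39999389648438]]
[[613.0, -203.0], [662.0, -229.0], [635.0, -276.0], [587.0, -251.0]] [[ 625. -240.   14.]] [[ 619. -234.   33.]]
[248.4 175.4] [ 218  143   74   63 2724] [[216.5, 149.8000030517578], [284.6000061035156, 139.1999969482422], [293.29998779296875, 195.0], [225.1999969482422, 205.6999969482422]]
[[624.0, 188.0], [657.0, -22.0], [481.0, -45.0], [450.0, 160.0]] [[543.  90.  14.]] [[539.  90.  33.]]
[362.8 200. ] [346 186  35  29 638] [[344.29998779296875, 204.0], [351.6000061035156, 184.89999389648438], [381.0, 196.1999969482422], [373.79998779296875, 215.1999969482422]]
[[453.0, -197.0], [511.0, -221.0], [476.0, -307.0], [419.0, -282.0]] [[ 465. -252.   14.]] [[ 462. -246.   33.]]
```

View pics/crop1.png

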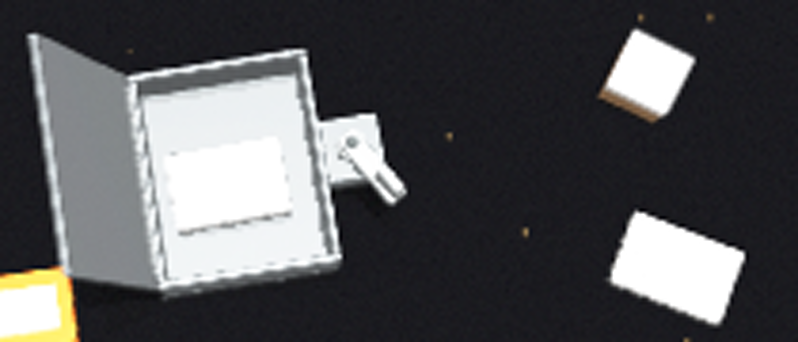

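The crop shows these features:
- Box rim corners: about (303,50), (340,262), (128,77) and (162,290).
- Pile top: about (168,152), (280,136), (292,213) and (180,232).
- Button pivot: (351,143), with the bar pointing to (398,196).

I'll turn these into coordinates and plan the hover.

```bash
cat >> h.py <<'E'
def rows(tcp,yaw,claw,cur=None,n=None):
    """straight path, yaw-only; returns rows in tool axes"""
    if cur is None:
        s=sensors.sense(); cur=(s["tool_pos"],s["tcp_rot"][2])
    p,y0=np.array(cur[0],float),cur[1]; d=np.array(tcp,float)-p; dy=yaw-y0
    n=n or int(max(np.ceil(np.linalg.norm(d)/45),np.ceil(abs(dy)/8),1))
    for i in range(n):
        a=np.radians(y0+dy*i/n); w=d/n
        print([round(x,1) for x in (np.cos(a)*w[0]+np.sin(a)*w[1],np.sin(a)*w[0]-np.cos(a)*w[1],-w[2])],"wz",round(-np.radians(dy/n),4),"c",claw)
E
python3 - <<'E'
from h import *
c=optics.get_calibration("top")
f=lambda q:np.array(q,float)/3.8+[185,130]-0.4
print("rim TR BR TL BL",plane(c,f([(303,50),(340,262),(128,77),(162,290)]),56).round(0).tolist())
print("pile",plane(c,f([(168,152),(280,136),(292,213),(180,232)]),33).round(0).tolist())
print("pivot",plane(c,f([(351,143)]),73).round(0),"tab",plane(c,f([(390,184)]),97).round(0))
w=optics.get_calibration("wrist"); s=sensors.sense()
print(w["camera_matrix"],w["dist_coeffs"],w["pose"].round(2).tolist(),s["tool_pos"],s["tcp_rot"])
rows((465,-252,230),68.4,0)
E
```

```text
rim TR BR TL BL [[632.0, 42.0, 56.0], [465.0, 16.0, 56.0], [611.0, 178.0, 56.0], [444.0, 151.0, 56.0]]
pile [[557.0, 149.0, 33.0], [569.0, 60.0, 33.0], [507.0, 51.0, 33.0], [493.0, 139.0, 33.0]]
pivot [[553.   7.  73.]] tab [[517. -19.  97.]]
[[264.47410374   0.         255.52601251]
 [  0.         264.47410374 190.98294955]
 [  0.           0.           1.        ]] [0.01679031 0.         0.         0.         0.        ] [[0.23, -0.94, -0.26, 204.6], [-0.97, -0.23, -0.06, -567.94], [-0.0, 0.26, -0.96, 372.08], [0.0, 0.0, 0.0, 1.0]] [ 139.54270593 -583.02479953  230.30924826] [-1.79900670e+02 -1.15375294e-02  1.34519229e+01]
[np.float64(35.8), np.float64(-22.4), np.float64(0.0)] wz -0.0872 c 0
[np.float64(37.6), np.float64(-19.2), np.float64(0.0)] wz -0.0872 c 0
[np.float64(39.1), np.float64(-15.8), np.float64(0.0)] wz -0.0872 c 0
[np.float64(40.3), np.float64(-12.4), np.float64(0.0)] wz -0.0872 c 0
[np.float64(41.3), np.float64(-8.8), np.float64(0.0)] wz -0.0872 c 0
[np.float64(41.9), np.float64(-5.2), np.float64(0.0)] wz -0.0872 c 0
[np.float64(42.2), np.float64(-1.5), np.float64(0.0)] wz -0.0872 c 0
[np.float64(42.1), np.float64(2.2), np.float64(0.0)] wz -0.0872 c 0
[np.float64(41.8), np.float64(5.8), np.float64(0.0)] wz -0.0872 c 0
[np.float64(41.1), np.float64(9.4), np.float64(0.0)] wz -0.0872 c 0
[np.float64(40.2), np.float64(13.0), np.float64(0.0)] wz -0.0872 c 0
```

Emit:
apply_moves:
  targets:
    - [36, -22, 0, 0, 0, -0.0872, 0]
    - [38, -19, 0, 0, 0, -0.0872, 0]
    - [39, -16, 0, 0, 0, -0.0872, 0]
    - [40, -12, 0, 0, 0, -0.0872, 0]
    - [41, -9, 0, 0, 0, -0.0872, 0]
    - [42, -5, 0, 0, 0, -0.0872, 0]
    - [42, -1.5, 10, 0, 0, -0.0872, 0]
    - [42, 2, 20, 0, 0, -0.0872, 0]
    - [42, 6, 20, 0, 0, -0.0872, 0]
    - [41, 9.5, 20, 0, 0, -0.0872, 0]
    - [40, 13, 10, 0, 0, -0.0872, 0]
    - [0, 0, 0, 0, 0, 0, 0]
    - [0, 0, 0, 0, 0, 0, 0]

```text
time: 1.72
tool_pos: [464.9, -253.8, 151.1]
tcp_rot: [-180.0, 0.0, 68.4]
ft_force: [-0.5, 0.7, -0.5]
finger_gap: 85.4
grip_force: 0.0
```

```bash
python3 - <<'E'
from h import *
s=sensors.sense(); c=optics.get_calibration("wrist"); im=optics.snapshot("wrist")
print(s["tool_pos"],s["tcp_rot"],s["qd"].round(2),s["time"])
cv2.imwrite("pics/w1.png",im[:,:,::-1])
g=(im.min(2)>150).astype(np.uint8)
n,l,st,ce=cv2.connectedComponentsWithStats(g)
for i in range(1,n):
    if st[i,4]>300:
        k,_=cv2.findContours((l==i).astype(np.uint8),0,2); m=cv2.minAreaRect(k[0]); b=cv2.boxPoints(m)
        P=plane(c,b,14)[:,:2]; e=[P[1]-P[0],P[2]-P[1]]
        print(st[i],b.round(1).tolist(),P.mean(0).round(1),[(np.linalg.norm(v).round(1),np.degrees(np.arctan2(v[1],v[0])).round(1)) for v in e])
rows((531,100,235),98,0)
E
```

```text
[ 464.90454967 -253.79418079  151.13127381] [-1.79963776e+02  1.85010423e-02  6.83992548e+01] [-1.29 -0.57 -0.21  0.08 -0.07 -0.06] 1.725
[ 365   75   74   65 3633] [[364.29998779296875, 132.0], [378.0, 68.0999984741211], [438.3999938964844, 81.0999984741211], [424.70001220703125, 144.89999389648438]] [ 628.4 -235.9] [(np.float64(60.2), np.float64(62.5)), (np.float64(60.9), np.float64(-32.9))]
[ 230  137   57   83 4538] [[230.0, 219.0], [230.0, 137.0], [286.0, 137.0], [286.0, 219.0]] [ 468.4 -252.2] [(np.float64(90.7), np.float64(67.0)), (np.float64(57.9), np.float64(-21.5))]
[129 232  39  45 471] [[128.39999389648438, 267.70001220703125], [162.39999389648438, 228.0], [174.39999389648438, 238.39999389648438], [140.39999389648438, 278.0]] [ 320.3 -288.6] [(np.float64(67.4), np.float64(27.0)), (np.float64(17.9), np.float64(-66.9))]
[344 232  39  45 474] [[336.70001220703125, 238.3000030517578], [348.6000061035156, 228.0], [382.6000061035156, 267.70001220703125], [370.70001220703125, 278.0]] [ 546.7 -377.6] [(np.float64(17.8), np.float64(23.9)), (np.float64(67.2), np.float64(-70.0))]
[np.float64(39.3), np.float64(-7.7), np.float64(-9.3)] wz -0.0575 c 0
[np.float64(39.7), np.float64(-5.4), np.float64(-9.3)] wz -0.0575 c 0
[np.float64(39.9), np.float64(-3.1), np.float64(-9.3)] wz -0.0575 c 0
[np.float64(40.0), np.float64(-0.8), np.float64(-9.3)] wz -0.0575 c 0
[np.float64(40.0), np.float64(1.5), np.float64(-9.3)] wz -0.0575 c 0
[np.float64(39.9), np.float64(3.8), np.float64(-9.3)] wz -0.0575 c 0
[np.float64(39.6), np.float64(6.1), np.float64(-9.3)] wz -0.0575 c 0
[np.float64(39.2), np.float64(8.3), np.float64(-9.3)] wz -0.0575 c 0
[np.float64(38.6), np.float64(10.6), np.float64(-9.3)] wz -0.0575 c 0
```

View pics/w1.png

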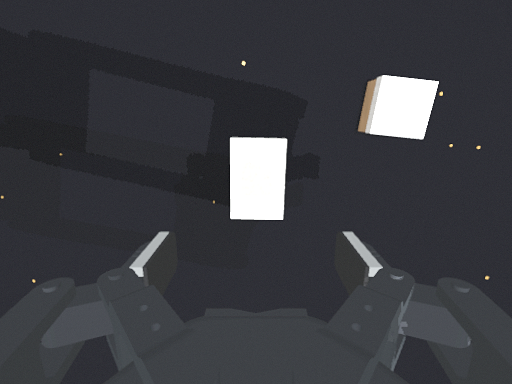

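The wrist view shows the case at (258,178), between the finger lines, and the carton at (405,107), well clear. Next I'll look at the box.

Emit:
apply_moves:
  targets:
    - [39, -8, -20, 0, 0, -0.0575, 0]
    - [40, -5, -20, 0, 0, -0.0575, 0]
    - [40, -3, -20, 0, 0, -0.0575, 0]
    - [40, -1, -20, 0, 0, -0.0575, 0]
    - [40, 1.5, -4, 0, 0, -0.0575, 0]
    - [40, 4, 0, 0, 0, -0.0575, 0]
    - [40, 6, 0, 0, 0, -0.0575, 0]
    - [39, 8, 0, 0, 0, -0.0575, 0]
    - [38.5, 10.5, 0, 0, 0, -0.0575, 0]
    - [0, 0, 0, 0, 0, 0, 0]
    - [0, 0, 0, 0, 0, 0, 0]

```text
time: 3.15
tool_pos: [531.0, 99.7, 235.5]
tcp_rot: [180.0, 0.0, 98.0]
ft_force: [0.2, -0.4, 0.1]
finger_gap: 85.1
grip_force: 0.0
```

```bash
python3 - <<'E'
from h import *
s=sensors.sense(); c=optics.get_calibration("wrist"); im=optics.snapshot("wrist")
print(s["tool_pos"],s["tcp_rot"],s["qd"].round(2),s["time"])
np.savez("pics/w2.npz",im=im,p=c["pose"]); print(c["pose"][:3,3])
cr=im[40:340,60:460]; e=cv2.LUT(cr,(255*(np.arange(256)/255)**1.8).astype(np.uint8))
cv2.imwrite("pics/w2.png",cv2.resize(e[:,:,::-1],(800,600),interpolation=cv2.INTER_CUBIC))
E
```

```text
[531.00809545  99.67652679 235.51574234] [1.79992136e+02 3.36472163e-02 9.79629388e+01] [-0.83 -0.2   0.32 -0.04 -0.05  0.08] 3.15
[521.7421089  165.77026116 377.24751589]
```

View pics/w2.png

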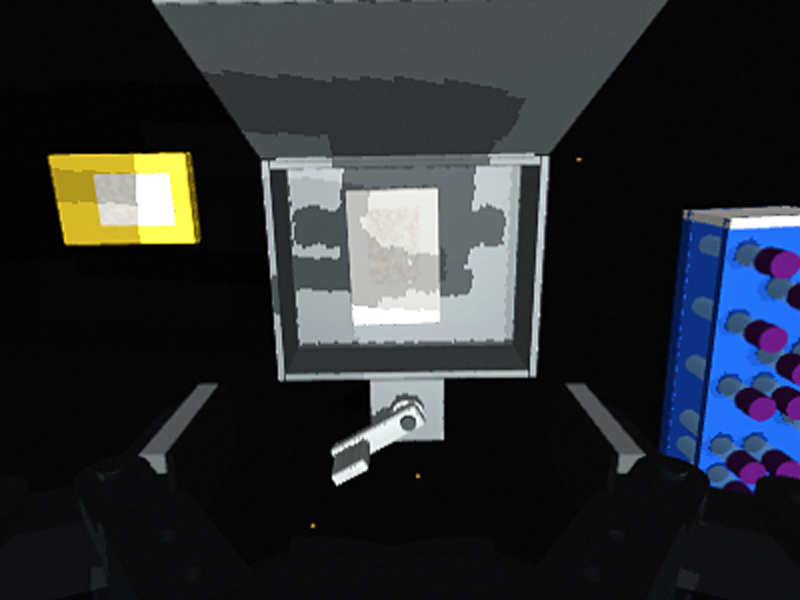

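Pile top corners in the crop are (347,189), (438,187), (440,322) and (353,326). The rim corners are (262,161), (549,156), (536,377) and (281,381), and the pivot is at (409,422). I'll fit the poses from these.

```bash
python3 - <<'E'
from h import *
from scipy.optimize import least_squares
d=np.load("pics/w2.npz"); c=optics.get_calibration("wrist"); c["pose"]=d["p"]
f=lambda q:np.array(q,float)/2+[60,40]-.25
def fit(px,w,h,z,x0):
    Q=np.array([(-w,h),(w,h),(w,-h),(-w,-h)])/2
    def P(v): a=np.radians(v[2]); return np.c_[Q@np.array([[np.cos(a),np.sin(a)],[-np.sin(a),np.cos(a)]])+v[:2],np.full(4,z)]
    o=least_squares(lambda v:(proj(c,P(v))-px).ravel(),x0); print(o.x.round(1),"res",o.fun.round(1))
fit(f([(347,189),(438,187),(440,322),(353,326)]),60,90,33,(531,100,8))
fit(f([(262,161),(549,156),(536,377),(281,381)]),170,140,56,(538,97,8))
print(plane(c,f([(409,422),(349,462)]),[73,97]).round(0))
rows((468.4,-252.2,150),67.5,0)
E
```

```text
[532.6 102.4   9.9] res [-0.8  0.6  0.8  0.   0.2  0.  -0.2 -0.7]
[541.   97.1   9.1] res [-0.8  0.   1.1 -0.3  1.   0.3 -1.3  0.5]
[[555.   7.  73.]
 [521. -12.  97.]]
[np.float64(-37.7), np.float64(-12.3), np.float64(9.5)] wz 0.059 c 0
[np.float64(-38.4), np.float64(-10.0), np.float64(9.5)] wz 0.059 c 0
[np.float64(-38.9), np.float64(-7.8), np.float64(9.5)] wz 0.059 c 0
[np.float64(-39.3), np.float64(-5.4), np.float64(9.5)] wz 0.059 c 0
[np.float64(-39.6), np.float64(-3.1), np.float64(9.5)] wz 0.059 c 0
[np.float64(-39.7), np.float64(-0.8), np.float64(9.5)] wz 0.059 c 0
[np.float64(-39.7), np.float64(1.6), np.float64(9.5)] wz 0.059 c 0
[np.float64(-39.5), np.float64(3.9), np.float64(9.5)] wz 0.059 c 0
[np.float64(-39.2), np.float64(6.2), np.float64(9.5)] wz 0.059 c 0
```

Emit:
apply_moves:
  targets:
    - [-38, -12, 0, 0, 0, 0.059, 0]
    - [-38.5, -10, 0, 0, 0, 0.059, 0]
    - [-39, -8, 0, 0, 0, 0.059, 0]
    - [-39, -5.5, 0, 0, 0, 0.059, 0]
    - [-39.5, -3, 5, 0, 0, 0.059, 0]
    - [-39.5, -1, 20, 0, 0, 0.059, 0]
    - [-39.5, 1.5, 30, 0, 0, 0.059, 0]
    - [-39.5, 4, 30, 0, 0, 0.059, 0]
    - [-39, 6, 30, 0, 0, 0.059, 0]
    - [0, 0, 40, 0, 0, 0, 0]
    - [0, 0, 40, 0, 0, 0, 0]
    - [0, 0, 0, 0, 0, 0, 0]
  force: 30

```text
time: 4.7
tool_pos: [465.4, -249.7, 37.0]
tcp_rot: [-179.6, -0.1, 67.5]
ft_force: [-0.1, -0.9, 0.1]
finger_gap: 85.6
grip_force: 0.0
```

```bash
python3 - <<'E'
from h import *
s=sensors.sense(); print(s["tool_pos"],s["tcp_rot"]); rows((468.4,-252.2,1),67.5,0)
E
```

```text
[ 465.37271166 -249.68392042   36.978048  ] [-1.79583525e+02 -6.99256220e-02  6.74888606e+01]
[np.float64(-1.2), np.float64(3.8), np.float64(36.0)] wz -0.0002 c 0
```

Emit:
apply_moves:
  targets:
    - [-1.2, 3.8, 10, 0, 0, 0, 0]
    - [0, 0, 15, 0, 0, 0, 0]
    - [0, 0, 10, 0, 0, 0, 0]
    - [0, 0, 0, 0, 0, 0, 0]
    - [0, 0, 0, 0, 0, 0, 0.5]
    - [0, 0, 0, 0, 0, 0, 0.5]
    - [0, 0, 0, 0, 0, 0, 0.5]
    - [0, 0, 0, 0, 0, 0, 0.5]
    - [0, 0, 0, 0, 0, 0, 0.5]
    - [0, 0, 0, 0, 0, 0, 0.5]
  force: 30

```text
time: 5.95
tool_pos: [472.7, -253.1, 6.2]
tcp_rot: [179.9, 0.0, 67.6]
ft_force: [-0.8, 1.6, 5.6]
finger_gap: 58.5
grip_force: 32.6
```

Emit:
apply_moves:
  targets:
    - [0, 0, -10, 0, 0, 0, 0.5]
    - [0, 0, -20, 0, 0, 0, 0.5]
    - [0, 0, -30, 0, 0, 0, 0.5]
    - [0, 0, -40, 0, 0, 0, 0.5]
    - [0, 0, 0, 0, 0, 0, 0.5]
    - [0, 0, 0, 0, 0, 0, 0.5]

```text
time: 6.7
tool_pos: [472.0, -252.8, 105.3]
tcp_rot: [180.0, 0.0, 67.6]
ft_force: [-0.9, -0.9, -1.5]
finger_gap: 58.3
grip_force: 32.4
```

```bash
python3 - <<'E'
from h import *
s=sensors.sense(); c=optics.get_calibration("wrist"); im=optics.snapshot("wrist")
print(s["tool_pos"],s["tcp_rot"],s["finger_gap"],s["grip_force"],s["ft_force"])
np.savez("pics/w3.npz",im=im,p=c["pose"])
cr=im[100:340,100:420]; e=cv2.LUT(cr,(255*(np.arange(256)/255)**1.5).astype(np.uint8))
cv2.imwrite("pics/w3.png",cv2.resize(e[:,:,::-1],(800,600),interpolation=cv2.INTER_CUBIC))
E
```

```text
[ 472.03960868 -252.81287301  105.29162714] [1.79987634e+02 3.91324995e-03 6.76397453e+01] 58.30547870607202 32.38422989845276 [-0.91586285 -0.85229038 -1.53388125]
```

View pics/w3.png

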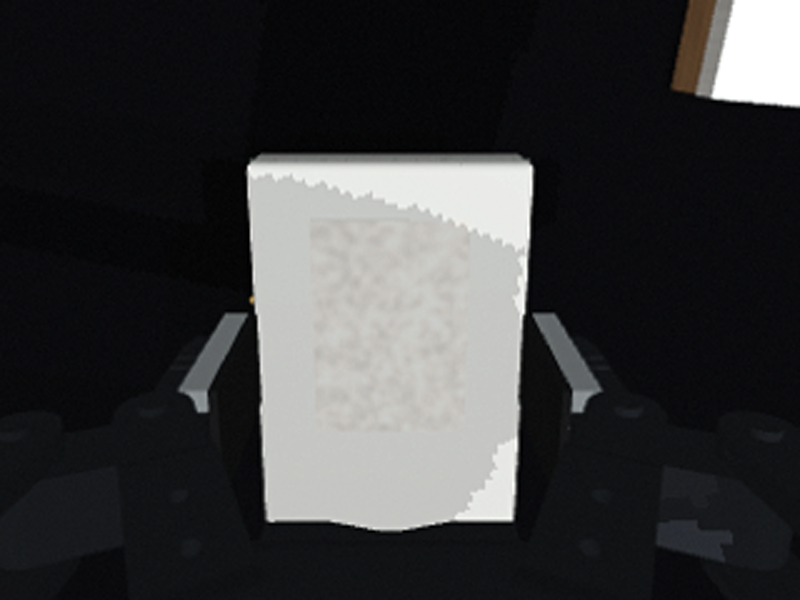

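The case is held. Its far corners are at (248,167) and (533,167), and its near corners at (267,521) and (515,521). I'll check its pose in the tool frame.

```bash
python3 - <<'E'
from h import *
from scipy.spatial.transform import Rotation as R
d=np.load("pics/w3.npz"); c=optics.get_calibration("wrist")
px=np.array([(248,167),(533,167),(515,521),(267,521)],float)/2.5+[100,100]-.3
O=np.array([(-30,45,0),(30,45,0),(30,-45,0),(-30,-45,0)],float)
s=sensors.sense(); Rt=R.from_euler("xyz",s["tcp_rot"],degrees=True).as_matrix()
_,rv,tv=cv2.solvePnP(O,px,c["camera_matrix"],c["dist_coeffs"])
print("res",(cv2.projectPoints(O,rv,tv,c["camera_matrix"],c["dist_coeffs"])[0].reshape(-1,2)-px).round(1).tolist())
T=d["p"]; p=T[:3,:3]@tv.ravel()+T[:3,3]; Rw=T[:3,:3]@cv2.Rodrigues(rv)[0]
print("centre world",p,"in tool",Rt.T@(p-s["tool_pos"])); print("axes in tool\n",(Rt.T@Rw).round(3))
for z in (98,103,108,113):
    print(z,plane(c,px,z)[:,:2].round(1).tolist(), [(Rt.T@(q-s["tool_pos"]))[:2].round(1).tolist() for q in plane(c,px,z)])
E
```

```text
res [[-0.3, -0.2], [0.3, -0.3], [-1.4, 0.4], [1.3, 0.3]]
centre world [ 471.44866054 -255.24483553  108.46505555] in tool [-2.60237045  1.02926109 -4.07441767]
axes in tool
 [[ 0.003  1.    -0.031]
 [ 1.    -0.003 -0.003]
 [-0.004 -0.031 -1.   ]]
98 [[457.2, -203.0], [517.0, -227.4], [481.8, -314.8], [421.3, -290.2]] [[40.3, -32.0], [40.5, 32.5], [-53.8, 33.2], [-54.0, -32.0]]
103 [[458.6, -202.6], [516.3, -226.2], [482.3, -310.6], [423.9, -286.8]] [[41.2, -30.9], [41.4, 31.4], [-49.7, 32.1], [-49.9, -31.0]]
108 [[459.9, -202.2], [515.6, -224.9], [482.8, -306.5], [426.4, -283.5]] [[42.1, -29.8], [42.2, 30.3], [-45.6, 31.0], [-45.8, -29.9]]
113 [[461.3, -201.7], [514.9, -223.7], [483.3, -302.3], [429.0, -280.1]] [[43.0, -28.7], [43.1, 29.2], [-41.6, 29.9], [-41.8, -28.8]]
```

```bash
python3 - <<'E'
from h import *
rows((532.3,104.2,150),99.7,0.5)
E
```

```text
[np.float64(39.2), np.float64(-8.8), np.float64(-5.1)] wz -0.0622 c 0.5
[np.float64(39.7), np.float64(-6.4), np.float64(-5.1)] wz -0.0622 c 0.5
[np.float64(40.0), np.float64(-3.9), np.float64(-5.1)] wz -0.0622 c 0.5
[np.float64(40.2), np.float64(-1.4), np.float64(-5.1)] wz -0.0622 c 0.5
[np.float64(40.2), np.float64(1.1), np.float64(-5.1)] wz -0.0622 c 0.5
[np.float64(40.0), np.float64(3.6), np.float64(-5.1)] wz -0.0622 c 0.5
[np.float64(39.7), np.float64(6.1), np.float64(-5.1)] wz -0.0622 c 0.5
[np.float64(39.3), np.float64(8.5), np.float64(-5.1)] wz -0.0622 c 0.5
[np.float64(38.7), np.float64(11.0), np.float64(-5.1)] wz -0.0622 c 0.5
```

Emit:
apply_moves:
  targets:
    - [39, -9, -15, 0, 0, -0.0622, 0.5]
    - [39.5, -6.5, -15, 0, 0, -0.0622, 0.5]
    - [40, -4, -15, 0, 0, -0.0622, 0.5]
    - [40, -1.5, 0, 0, 0, -0.0622, 0.5]
    - [40, 1, 0, 0, 0, -0.0622, 0.5]
    - [40, 3.5, 0, 0, 0, -0.0622, 0.5]
    - [39.5, 6, 0, 0, 0, -0.0622, 0.5]
    - [39.5, 8.5, 0, 0, 0, -0.0622, 0.5]
    - [39, 11, 0, 0, 0, -0.0622, 0.5]
    - [0, 0, 0, 0, 0, 0, 0.5]
    - [0, 0, 0, 0, 0, 0, 0.5]
    - [0, 0, 0, 0, 0, 0, 0.5]

```text
time: 8.25
tool_pos: [531.5, 102.4, 149.7]
tcp_rot: [-179.9, 0.0, 99.6]
ft_force: [-0.5, 0.2, -0.7]
finger_gap: 58.4
grip_force: 32.5
```

```bash
python3 - <<'E'
from h import *
s=sensors.sense(); c=optics.get_calibration("wrist"); im=optics.snapshot("wrist")
print(s["tool_pos"],s["tcp_rot"],s["finger_gap"],s["grip_force"],s["ft_force"])
rows((532.3,104.2,70),99.7,0.5)
e=cv2.LUT(im[60:330,76:436],(255*(np.arange(256)/255)**1.5).astype(np.uint8))
np.savez("pics/w4.npz",im=im,p=c["pose"])
cv2.imwrite("pics/w4.png",cv2.resize(e[:,:,::-1],None,fx=2.2,fy=2.2,interpolation=cv2.INTER_CUBIC))
E
```

```text
[531.53240029 102.42718887 149.68820631] [-1.79933919e+02  1.11472106e-02  9.96233216e+01] 58.40697147164288 32.53339111804962 [-0.47717211  0.15926165 -0.66010129]
[np.float64(0.8), np.float64(0.5), np.float64(40.0)] wz -0.0007 c 0.5
[np.float64(0.8), np.float64(0.5), np.float64(40.0)] wz -0.0007 c 0.5
```

View pics/w4.png

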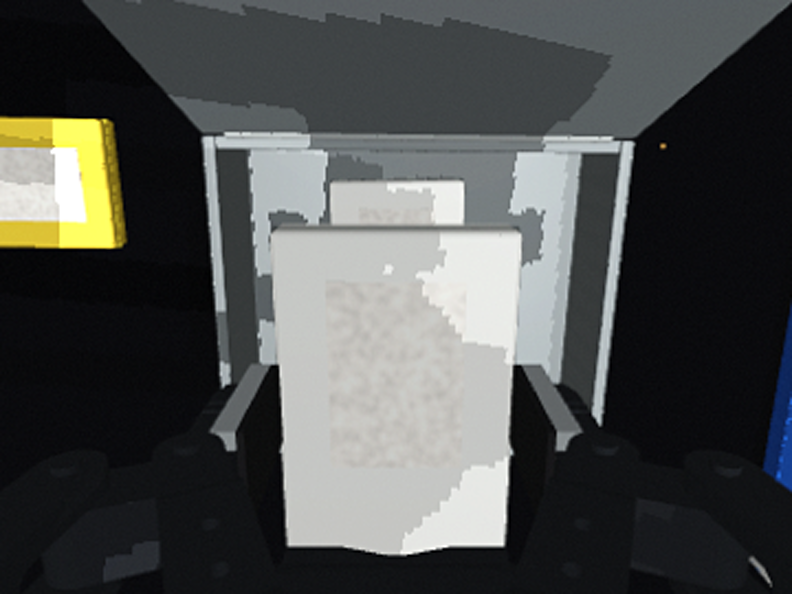

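```bash
python3 - <<'E'
from h import *
d=np.load("pics/w4.npz"); c=optics.get_calibration("wrist"); c["pose"]=d["p"]
f=lambda q:np.array(q,float)/2.2+[76,60]-.27
a=np.radians(99.6); X=np.array([np.cos(a),np.sin(a)]);Y=np.array([np.sin(a),-np.cos(a)])
t=np.array([531.5,102.4])
def sh(n,q,z):
    P=plane(c,f(q),z)[:,:2]-t; print(n,z,np.c_[P@X,P@Y].round(1).tolist())
sh("pile",[(331,182),(464,182)],33)
for z in (151,154,157): sh("held",[(272,231),(521,231),(506,547),(288,547)],z)
E
```

```text
pile 33 [[44.3, -28.5], [44.4, 29.7]]
held 151 [[42.7, -30.1], [42.9, 30.5], [-47.6, 31.5], [-47.8, -30.4]]
held 154 [[43.2, -29.5], [43.4, 29.8], [-45.2, 30.8], [-45.4, -29.7]]
held 157 [[43.7, -28.8], [43.9, 29.2], [-42.7, 30.1], [-42.9, -29.1]]
```

Emit:
apply_moves:
  targets:
    - [1.2, 0.5, 30, 0, 0, 0, 0.5]
    - [0, 0, 40, 0, 0, 0, 0.5]
    - [0, 0, 20, 0, 0, 0, 0.5]
    - [0, 0, 8, 0, 0, 0, 0.5]
    - [0, 0, 3, 0, 0, 0, 0.5]
    - [0, 0, 0, 0, 0, 0, 0.5]
    - [0, 0, 0, 0, 0, 0, 0.5]

```text
time: 9.18
tool_pos: [533.1, 104.8, 50.4]
tcp_rot: [179.9, 0.0, 99.7]
ft_force: [-1.4, 0.3, -0.4]
finger_gap: 58.4
grip_force: 32.5
```

Emit:
apply_moves:
  targets:
    - [0, 0, 1.5, 0, 0, 0, 0.5]
    - [0, 0, 1.5, 0, 0, 0, 0.5]
    - [0, 0, 0, 0, 0, 0, 0.5]

```text
time: 9.55
tool_pos: [532.1, 104.8, 46.1]
tcp_rot: [-180.0, -0.0, 99.7]
ft_force: [-0.6, 0.8, -0.1]
finger_gap: 58.3
grip_force: 32.5
```

Emit:
apply_moves:
  targets:
    - [0, 0, 1.5, 0, 0, 0, 0.5]
    - [0, 0, 1, 0, 0, 0, 0.5]
    - [0, 0, 0, 0, 0, 0, 0.5]

```text
time: 9.93
tool_pos: [532.1, 104.8, 43.6]
tcp_rot: [-180.0, -0.0, 99.7]
ft_force: [0.1, 0.5, -1.4]
finger_gap: 58.2
grip_force: 32.5
```

Emit:
apply_moves:
  targets:
    - [0, 0, 1, 0, 0, 0, 0.5]
    - [0, 0, 1, 0, 0, 0, 0.5]
    - [0, 0, 0, 0, 0, 0, 0.5]

```text
time: 10.3
tool_pos: [532.1, 104.8, 41.7]
tcp_rot: [-180.0, -0.0, 99.7]
ft_force: [-0.0, -1.0, -0.0]
finger_gap: 58.7
grip_force: 32.5
```

Emit:
apply_moves:
  targets:
    - [0, 0, 1, 0, 0, 0, 0.5]
    - [0, 0, 0, 0, 0, 0, 0.5]

```text
time: 10.55
tool_pos: [532.2, 104.7, 40.7]
tcp_rot: [-180.0, 0.0, 99.7]
ft_force: [0.7, -0.1, -0.5]
finger_gap: 58.4
grip_force: 32.5
```

Emit:
apply_moves:
  targets:
    - [0, 0, 0.8, 0, 0, 0, 0.5]
    - [0, 0, 0, 0, 0, 0, 0.5]

```text
time: 10.8
tool_pos: [532.2, 104.7, 39.9]
tcp_rot: [-180.0, -0.0, 99.7]
ft_force: [-0.5, 0.3, -0.8]
finger_gap: 58.5
grip_force: 32.5
```

Emit:
apply_moves:
  targets:
    - [0, 0, 0.8, 0, 0, 0, 0.5]
    - [0, 0, 0, 0, 0, 0, 0.5]

```text
time: 11.05
tool_pos: [532.3, 104.8, 39.2]
tcp_rot: [180.0, -0.0, 99.7]
ft_force: [0.7, 0.0, -0.2]
finger_gap: 58.9
grip_force: 32.6
```

Emit:
apply_moves:
  targets:
    - [0, 0, 0.4, 0, 0, 0, 0.5]
    - [0, 0, 0, 0, 0, 0, 0.5]

```text
time: 11.3
tool_pos: [532.3, 104.8, 39.2]
tcp_rot: [180.0, 0.0, 99.7]
ft_force: [-2.4, -0.6, 5.7]
finger_gap: 58.6
grip_force: 33.2
```

Contact is at 39.2. I'll open, lift and look.

Emit:
apply_moves:
  targets:
    - [0, 0, 0, 0, 0, 0, 0.25]
    - [0, 0, 0, 0, 0, 0, 0.2]
    - [0, 0, 0, 0, 0, 0, 0.15]
    - [0, 0, 0, 0, 0, 0, 0.15]
    - [0, 0, -5, 0, 0, 0, 0.15]
    - [0, 0, -15, 0, 0, 0, 0.15]
    - [0, 0, -30, 0, 0, 0, 0.15]
    - [0, 0, -50, 0, 0, 0, 0.15]
    - [0, 0, -50, 0, 0, 0, 0.15]
    - [0, 0, -45, 0, 0, 0, 0.15]
    - [0, 0, 0, 0, 0, 0, 0.15]
    - [0, 0, 0, 0, 0, 0, 0.15]

```text
time: 12.8
tool_pos: [532.2, 104.7, 234.3]
tcp_rot: [180.0, 0.0, 99.7]
ft_force: [-0.8, 0.6, -0.9]
finger_gap: 72.7
grip_force: 0.0
```

```bash
python3 - <<'E'
from h import *
s=sensors.sense(); c=optics.get_calibration("wrist"); im=optics.snapshot("wrist")
print(s["tool_pos"],s["tcp_rot"],s["finger_gap"],s["time"],s["joint_pos"].round(0))
np.savez("pics/w5.npz",im=im,p=c["pose"])
e=cv2.LUT(im[70:270,130:390],(255*(np.arange(256)/255)**1.8).astype(np.uint8))
cv2.imwrite("pics/w5.png",cv2.resize(e[:,:,::-1],None,fx=3,fy=3,interpolation=cv2.INTER_CUBIC))
E
```

```text
[532.21405262 104.73470636 234.3306104 ] [1.79950142e+02 4.92805029e-03 9.97127016e+01] 72.72886538170052 12.8 [ 6. -2. 94. -0. 87. -4.]
```

View pics/w5.png

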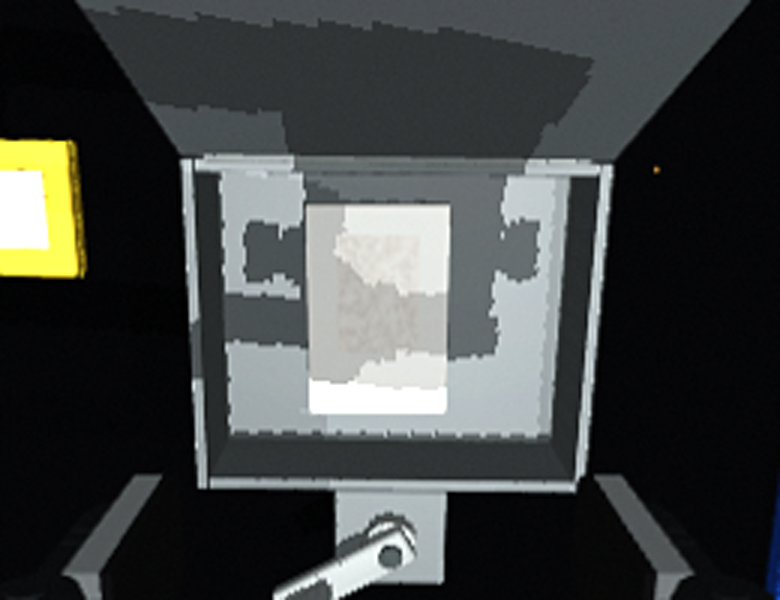

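The case lies flush on the pile: its corners are at (306,206), (450,206), (447,411) and (309,411), and no lower edge shows. The lid is next.

```bash
cat >> h.py <<'E'
B=np.array([541,97.1]); BY=9.3; _a=np.radians(BY)
bw=lambda x,y: B+np.array([np.cos(_a)*x-np.sin(_a)*y,np.sin(_a)*x+np.cos(_a)*y])
E
python3 - <<'E'
from h import *
P=lambda y,z:(*bw(0,y),z)
print("A"); rows(P(172,234),99.3,1)
print("B"); rows(P(172,152),99.3,1,cur=(P(172,234),99.3))
L=[(172,152)]
for t in np.linspace(1.8,0.05,18):
    r=120; o=6+11*np.sin(t); L.append((70-r*np.cos(t)+o*np.sin(t),56+r*np.sin(t)+o*np.cos(t)))
L.append((-50,62.5))
print(np.diff(np.array(L),axis=0).round(1).tolist(), np.array(L[1]).round(0))
E
```

```text
A
[np.float64(40.7), np.float64(2.3), np.float64(-0.2)] wz 0.0018 c 1
[np.float64(40.7), np.float64(2.2), np.float64(-0.2)] wz 0.0018 c 1
[np.float64(40.7), np.float64(2.2), np.float64(-0.2)] wz 0.0018 c 1
[np.float64(40.7), np.float64(2.1), np.float64(-0.2)] wz 0.0018 c 1
B
[np.float64(0.0), np.float64(0.0), np.float64(41.0)] wz -0.0 c 1
[np.float64(0.0), np.float64(0.0), np.float64(41.0)] wz -0.0 c 1
[[-58.5, 17.1], [-11.7, 3.9], [-12.1, 2.7], [-12.4, 1.4], [-12.6, 0.1], [-12.7, -1.3], [-12.6, -2.6], [-12.3, -4.0], [-11.9, -5.3], [-11.3, -6.6], [-10.6, -7.9], [-9.7, -9.0], [-8.7, -10.1], [-7.6, -11.0], [-6.3, -11.8], [-5.0, -12.5], [-3.6, -13.0], [-2.1, -13.3], [-0.5, -6.0]] [114. 169.]
```

Emit:
apply_moves:
  targets:
    - [40.5, 2, 0, 0, 0, 0.002, 1]
    - [40.5, 2, 0, 0, 0, 0.002, 1]
    - [41, 2, 0, 0, 0, 0.002, 1]
    - [41, 2, 0, 0, 0, 0.002, 1]
    - [0, 0, 0, 0, 0, 0, 1]
    - [0, 0, 0, 0, 0, 0, 1]
    - [0, 0, 20, 0, 0, 0, 1]
    - [0, 0, 30, 0, 0, 0, 1]
    - [0, 0, 30, 0, 0, 0, 1]
    - [0, 0, 2, 0, 0, 0, 1]
    - [0, 0, 0, 0, 0, 0, 1]

```text
time: 14.22
tool_pos: [513.2, 266.2, 151.9]
tcp_rot: [-180.0, 0.0, 99.2]
ft_force: [-0.2, -1.0, 0.6]
finger_gap: -0.1
grip_force: 0.0
```

Emit:
apply_moves:
  targets:
    - [-15, 0, -4, 0, 0, 0, 1]
    - [-15, 0, -4, 0, 0, 0, 1]
    - [-14.5, 0, -4, 0, 0, 0, 1]
    - [-14, 0, -5, 0, 0, 0, 1]
    - [-12, 0, -4, 0, 0, 0, 1]
    - [-12, 0, -2.5, 0, 0, 0, 1]
    - [-12.5, 0, -1.5, 0, 0, 0, 1]
    - [-12.5, 0, 0, 0, 0, 0, 1]
    - [-12.5, 0, 1.5, 0, 0, 0, 1]
    - [-12.5, 0, 2.5, 0, 0, 0, 1]

```text
time: 15.48
tool_pos: [534.5, 135.2, 172.6]
tcp_rot: [-180.0, 0.0, 99.3]
ft_force: [-0.1, 1.9, -0.7]
finger_gap: -0.0
grip_force: 0.5
```

Emit:
apply_moves:
  targets:
    - [-12.5, 0, 4, 0, 0, 0, 1]
    - [-12, 0, 5, 0, 0, 0, 1]
    - [-11.5, 0, 6.5, 0, 0, 0, 1]
    - [-10.5, 0, 8, 0, 0, 0, 1]
    - [-9.5, 0, 9, 0, 0, 0, 1]
    - [-8.5, 0, 10, 0, 0, 0, 1]
    - [-7.5, 0, 11, 0, 0, 0, 1]
    - [-6.5, 0, 12, 0, 0, 0, 1]
    - [-5, 0, 12.5, 0, 0, 0, 1]

```text
time: 16.6
tool_pos: [547.8, 53.2, 93.9]
tcp_rot: [-180.0, 0.0, 99.3]
ft_force: [-0.4, -0.5, 0.0]
finger_gap: 0.1
grip_force: 0.3
```

Emit:
apply_moves:
  targets:
    - [-3, 0, 10, 0, 0, 0, 1]
    - [-2, 0, 10, 0, 0, 0, 1]
    - [0, 0, 7, 0, 0, 0, 1]
    - [0, 0, 0, 0, 0, 0, 1]

```text
time: 17.1
tool_pos: [548.2, 48.8, 67.1]
tcp_rot: [-179.9, -0.0, 99.3]
ft_force: [0.2, -0.1, 0.4]
finger_gap: -0.2
grip_force: 0.0
```

Emit:
apply_moves:
  targets:
    - [0, 0, 2, 0, 0, 0, 1]
    - [0, 0, 1, 0, 0, 0, 1]
    - [0, 0, 0, 0, 0, 0, 1]

```text
time: 17.48
tool_pos: [548.8, 48.8, 65.1]
tcp_rot: [180.0, 0.0, 99.3]
ft_force: [-0.0, 0.2, 0.8]
finger_gap: 0.1
grip_force: 0.1
```

Emit:
apply_moves:
  targets:
    - [0, 0, 1.5, 0, 0, 0, 1]
    - [0, 0, 0, 0, 0, 0, 1]

```text
time: 17.73
tool_pos: [548.6, 48.7, 63.2]
tcp_rot: [-180.0, -0.0, 99.3]
ft_force: [0.7, -1.1, 0.3]
finger_gap: 0.2
grip_force: 0.0
```

Emit:
apply_moves:
  targets:
    - [0, 0, 1, 0, 0, 0, 1]
    - [0, 0, 0, 0, 0, 0, 1]

```text
time: 17.98
tool_pos: [548.5, 48.7, 62.2]
tcp_rot: [-180.0, -0.0, 99.3]
ft_force: [-0.4, 0.1, -0.0]
finger_gap: -0.3
grip_force: 0.0
```

Emit:
apply_moves:
  targets:
    - [0, 0, 0.8, 0, 0, 0, 1]
    - [0, 0, 0, 0, 0, 0, 1]

```text
time: 18.23
tool_pos: [548.6, 48.7, 62.0]
tcp_rot: [-180.0, -0.0, 99.3]
ft_force: [-2.8, -0.2, 5.1]
finger_gap: -0.0
grip_force: 2.7
```

The lid is down, with contact at z=62. I'll lift and look at the button.

Emit:
apply_moves:
  targets:
    - [0, 0, -10, 0, 0, 0, 1]
    - [-10, 0, -40, 0, 0, 0, 0.8]
    - [-20, 0, -50, 0, 0, 0, 0.6]
    - [-15, 0, -20, 0, 0, 0, 0.6]
    - [0, 0, 0, 0, 0, 0, 0.6]
    - [0, 0, 0, 0, 0, 0, 0.6]

```text
time: 18.98
tool_pos: [554.8, 4.7, 179.6]
tcp_rot: [-179.8, -0.1, 99.2]
ft_force: [-0.1, -0.0, 0.5]
finger_gap: 34.0
grip_force: 0.0
```

```bash
python3 - <<'E'
from h import *
s=sensors.sense(); c=optics.get_calibration("wrist"); im=optics.snapshot("wrist")
print(s["tool_pos"],s["tcp_rot"],s["finger_gap"],s["time"])
np.savez("pics/w6.npz",im=im,p=c["pose"])
e=cv2.LUT(im[60:310,110:410],(255*(np.arange(256)/255)**1.6).astype(np.uint8))
cv2.imwrite("pics/w6.png",cv2.resize(e[:,:,::-1],None,fx=2.4,fy=2.4,interpolation=cv2.INTER_CUBIC))
E
```

```text
[554.78745269   4.70929538 179.5687476 ] [-1.79848139e+02 -5.89176083e-02  9.92431794e+01] 34.010580096516435 18.975
```

View pics/w6.png

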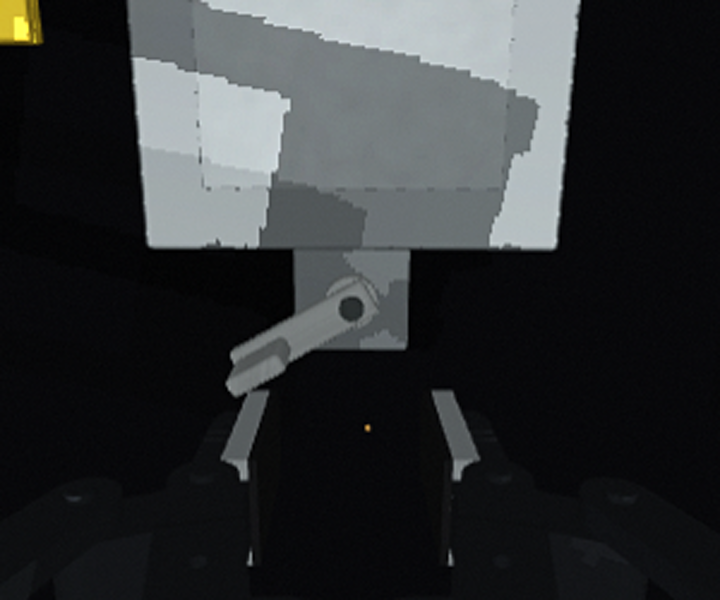

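The lid is flat on the rim. The pivot is at (351,308) and the centre of the tab's top face is about (257,377).

```bash
python3 - <<'E'
from h import *
d=np.load("pics/w6.npz"); c=optics.get_calibration("wrist"); c["pose"]=d["p"]
f=lambda q:np.array(q,float)/2.4+[110,60]-.3
P=plane(c,f([(351,308),(257,377),(148,248),(558,248)]),[73,97,62,62])[:,:2]; print(P.round(1).tolist())
v=P[1]-P[0]; g=np.degrees(np.arctan2(v[1],v[0])); e=P[3]-P[2]; print("tab r",np.linalg.norm(v),"lid yaw",np.degrees(np.arctan2(e[1],e[0])),"edge mid",(P[2]+P[3])/2)
piv=bw(0,-92); print("pivot model",piv)
bar=g%360; print("bar dir",bar,"joint deg",bar-90-BY)
E
```

```text
[[554.6, 6.4], [523.1, -19.7], [468.5, 15.1], [634.8, 42.5]]
tab r 40.90572456537016 lid yaw 9.361870722995498 edge mid [551.63749678  28.80519245]
pivot model [555.86755154   6.30927409]
bar dir 219.58486798897084 joint deg 120.28486798897084
```

```bash
python3 - <<'E'
from h import *
rows((522.4,-20.1,180),219,0.6,n=13)
print("--- turn")
a0=219.; n=15; st=(99.3-a0)/n
p=np.array([555,6.3]); pos=lambda a:p+42*np.array([np.cos(np.radians(a)),np.sin(np.radians(a))])
for i in range(n):
    a=a0+i*st; w=pos(a+st)-pos(a); A=np.radians(a); 
    if i in(0,7,14): print((np.cos(A)*w[0]+np.sin(A)*w[1]).round(2),(np.sin(A)*w[0]-np.cos(A)*w[1]).round(2),-np.radians(st))
E
```

```text
[np.float64(-1.5), np.float64(-2.7), np.float64(-0.1)] wz -0.1608 c 0.6
[np.float64(-1.0), np.float64(-2.9), np.float64(-0.1)] wz -0.1608 c 0.6
[np.float64(-0.6), np.float64(-3.1), np.float64(-0.1)] wz -0.1608 c 0.6
[np.float64(-0.1), np.float64(-3.1), np.float64(-0.1)] wz -0.1608 c 0.6
[np.float64(0.4), np.float64(-3.1), np.float64(-0.1)] wz -0.1608 c 0.6
[np.float64(0.9), np.float64(-3.0), np.float64(-0.1)] wz -0.1608 c 0.6
[np.float64(1.4), np.float64(-2.8), np.float64(-0.1)] wz -0.1608 c 0.6
[np.float64(1.8), np.float64(-2.5), np.float64(-0.1)] wz -0.1608 c 0.6
[np.float64(2.2), np.float64(-2.2), np.float64(-0.1)] wz -0.1608 c 0.6
[np.float64(2.5), np.float64(-1.8), np.float64(-0.1)] wz -0.1608 c 0.6
[np.float64(2.8), np.float64(-1.4), np.float64(-0.1)] wz -0.1608 c 0.6
[np.float64(3.0), np.float64(-0.9), np.float64(-0.1)] wz -0.1608 c 0.6
[np.float64(3.1), np.float64(-0.4), np.float64(-0.1)] wz -0.1608 c 0.6
--- turn
-0.41 5.83 0.1392772743091475
-0.41 5.83 0.1392772743091475
-0.41 5.83 0.1392772743091475
```

Emit:
apply_moves:
  targets:
    - [-1.5, -2.7, 0, 0, 0, -0.1608, 0.6]
    - [-1, -2.9, 0, 0, 0, -0.1608, 0.6]
    - [-0.6, -3.1, 0, 0, 0, -0.1608, 0.6]
    - [0, -3.1, 0, 0, 0, -0.1608, 0.6]
    - [0.4, -3.1, 0, 0, 0, -0.1608, 0.6]
    - [0.9, -3, 0, 0, 0, -0.1608, 0.6]
    - [1.4, -2.8, 0, 0, 0, -0.1608, 0.6]
    - [1.8, -2.5, 0, 0, 0, -0.1608, 0.6]
    - [2.2, -2.2, 0, 0, 0, -0.1608, 0.6]
    - [2.5, -1.8, 0, 0, 0, -0.1608, 0.6]
    - [2.8, -1.4, 0, 0, 0, -0.1608, 0.6]
    - [3, -0.9, 0, 0, 0, -0.1608, 0.6]
    - [3.1, -0.4, 0, 0, 0, -0.1608, 0.6]
    - [0, 0, 30, 0, 0, 0, 0.6]
    - [0, 0, 20, 0, 0, 0, 0.6]
    - [0, 0, 0, 0, 0, 0, 0.6]
    - [0, 0, 0, 0, 0, 0, 0.6]

```text
time: 21.15
tool_pos: [523.7, -20.2, 131.4]
tcp_rot: [180.0, -0.0, -141.0]
ft_force: [0.0, 0.2, 1.0]
finger_gap: 33.8
grip_force: 0.0
```

```bash
python3 - <<'E'
from h import *
s=sensors.sense(); c=optics.get_calibration("wrist"); im=optics.snapshot("wrist")
print(s["tool_pos"],s["tcp_rot"],s["finger_gap"],s["time"],s["joint_pos"].round(0))
np.savez("pics/w7.npz",im=im,p=c["pose"])
e=cv2.LUT(im[90:340,106:406],(255*(np.arange(256)/255)**1.3).astype(np.uint8))
cv2.imwrite("pics/w7.png",cv2.resize(e[:,:,::-1],None,fx=2.4,fy=2.4,interpolation=cv2.INTER_CUBIC))
rows((522.4,-20.1,79),219,0.6)
E
```

```text
[523.74065258 -20.21579597 131.37312653] [ 1.79960638e+02 -2.95563763e-02 -1.40953306e+02] 33.76111556665209 21.15 [  -8.   -0.  104.    0.   76. -137.]
[np.float64(0.0), np.float64(0.0), np.float64(1.2)] wz -0.1396 c 0.6
[np.float64(0.0), np.float64(0.0), np.float64(1.2)] wz -0.1396 c 0.6
[np.float64(0.0), np.float64(0.0), np.float64(1.2)] wz -0.1396 c 0.6
[np.float64(0.0), np.float64(0.0), np.float64(1.2)] wz -0.1396 c 0.6
[np.float64(0.0), np.float64(0.0), np.float64(1.2)] wz -0.1396 c 0.6
[np.float64(0.0), np.float64(0.0), np.float64(1.2)] wz -0.1396 c 0.6
[np.float64(-0.0), np.float64(0.0), np.float64(1.2)] wz -0.1396 c 0.6
[np.float64(-0.0), np.float64(0.0), np.float64(1.2)] wz -0.1396 c 0.6
[np.float64(-0.0), np.float64(0.0), np.float64(1.2)] wz -0.1396 c 0.6
[np.float64(-0.0), np.float64(0.0), np.float64(1.2)] wz -0.1396 c 0.6
[np.float64(-0.0), np.float64(0.0), np.float64(1.2)] wz -0.1396 c 0.6
[np.float64(-0.0), np.float64(0.0), np.float64(1.2)] wz -0.1396 c 0.6
[np.float64(-0.0), np.float64(0.0), np.float64(1.2)] wz -0.1396 c 0.6
[np.float64(-0.0), np.float64(0.0), np.floa
[... 1502 characters left out ...]
c 0.6
[np.float64(0.0), np.float64(-0.0), np.float64(1.2)] wz -0.1396 c 0.6
[np.float64(0.0), np.float64(-0.0), np.float64(1.2)] wz -0.1396 c 0.6
[np.float64(0.0), np.float64(-0.0), np.float64(1.2)] wz -0.1396 c 0.6
[np.float64(0.0), np.float64(-0.0), np.float64(1.2)] wz -0.1396 c 0.6
[np.float64(0.0), np.float64(-0.0), np.float64(1.2)] wz -0.1396 c 0.6
[np.float64(0.0), np.float64(0.0), np.float64(1.2)] wz -0.1396 c 0.6
[np.float64(0.0), np.float64(0.0), np.float64(1.2)] wz -0.1396 c 0.6
[np.float64(0.0), np.float64(0.0), np.float64(1.2)] wz -0.1396 c 0.6
[np.float64(0.0), np.float64(0.0), np.float64(1.2)] wz -0.1396 c 0.6
[np.float64(0.0), np.float64(0.0), np.float64(1.2)] wz -0.1396 c 0.6
```

View pics/w7.png

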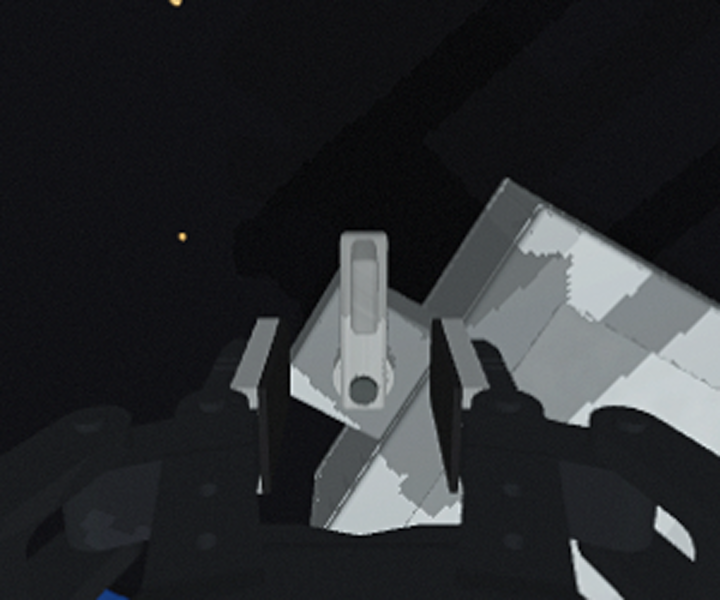

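The tab is centred between the fingers and the bar runs straight up the image at x=363. I'll descend and grip it.

Emit:
apply_moves:
  targets:
    - [0, 0, 20, 0, 0, 0, 0.6]
    - [0, 0, 20, 0, 0, 0, 0.6]
    - [0, 0, 11, 0, 0, 0, 0.6]
    - [0, 0, 0, 0, 0, 0, 0.6]
    - [0, 0, 0, 0, 0, 0, 1]
    - [0, 0, 0, 0, 0, 0, 1]
    - [0, 0, 0, 0, 0, 0, 1]
    - [0, 0, 0, 0, 0, 0, 1]
    - [0, 0, 0, 0, 0, 0, 1]
  force: 20

```text
time: 22.32
tool_pos: [524.1, -20.1, 81.5]
tcp_rot: [180.0, 0.0, -140.9]
ft_force: [-4.5, 3.2, 5.7]
finger_gap: 7.6
grip_force: 19.5
```

Emit:
apply_moves:
  targets:
    - [-0.4, 5.8, 0, 0, 0, 0.1393, 1]
    - [-0.4, 5.8, 0, 0, 0, 0.1393, 1]
    - [-0.4, 5.8, 0, 0, 0, 0.1393, 1]
    - [-0.4, 5.8, 0, 0, 0, 0.1393, 1]
    - [0, 0, 0, 0, 0, 0, 1]

```text
time: 22.95
tool_pos: [514.7, 1.3, 81.5]
tcp_rot: [180.0, -0.0, -173.0]
ft_force: [-7.4, 2.5, 6.6]
finger_gap: 7.4
grip_force: 19.6
```

Emit:
apply_moves:
  targets:
    - [-0.4, 5.8, 0, 0, 0, 0.1393, 1]
    - [-0.4, 5.8, 0, 0, 0, 0.1393, 1]
    - [-0.4, 5.8, 0, 0, 0, 0.1393, 1]
    - [-0.4, 5.8, 0, 0, 0, 0.1393, 1]
    - [-0.4, 5.8, 0, 0, 0, 0.1393, 1]
    - [-0.4, 5.8, 0, 0, 0, 0.1393, 1]
    - [0, 0, 0, 0, 0, 0, 1]

```text
time: 23.82
tool_pos: [524.4, 33.2, 81.5]
tcp_rot: [-180.0, -0.0, 139.1]
ft_force: [-8.4, -0.5, 7.8]
finger_gap: 7.7
grip_force: 20.2
```

Emit:
apply_moves:
  targets:
    - [-0.4, 5.8, 0, 0, 0, 0.1393, 1]
    - [-0.4, 5.8, 0, 0, 0, 0.1393, 1]
    - [-0.4, 5.8, 0, 0, 0, 0.1393, 1]
    - [-0.4, 5.8, 0, 0, 0, 0.1393, 1]
    - [-0.4, 5.8, 0, 0, 0, 0.1393, 1]
    - [0, 0, 0, 0, 0, 0, 1]
    - [0, 0, 0, 0, 0, 0, 1]

```text
time: 24.7
tool_pos: [549.0, 46.6, 81.5]
tcp_rot: [-179.9, 0.0, 99.3]
ft_force: [-7.8, -2.4, 7.6]
finger_gap: 7.6
grip_force: 22.7
```

Release, back off and check.

Emit:
apply_moves:
  targets:
    - [0, 0, 0, 0, 0, 0, 0.8]
    - [0, 0, 0, 0, 0, 0, 0.7]
    - [0, 0, 0, 0, 0, 0, 0.7]
    - [0, 0, -20, 0, 0, 0, 0.7]
    - [0, 0, -40, 0, 0, 0, 0.7]
    - [0, 0, -40, 0, 0, 0, 0.7]
    - [0, 0, 0, 0, 0, 0, 0.7]
    - [0, 0, 0, 0, 0, 0, 0.7]

```text
time: 25.7
tool_pos: [549.8, 47.0, 181.4]
tcp_rot: [179.9, 0.0, 99.3]
ft_force: [-0.2, 0.2, -0.7]
finger_gap: 25.5
grip_force: 0.0
```

```bash
python3 - <<'E'
from h import *
s=sensors.sense(); c=optics.get_calibration("wrist"); im=optics.snapshot("wrist")
print(s["tool_pos"],s["tcp_rot"],s["finger_gap"],s["time"],s["ft_force"])
e=cv2.LUT(im[60:310,110:410],(255*(np.arange(256)/255)**1.6).astype(np.uint8))
cv2.imwrite("pics/w8.png",cv2.resize(e[:,:,::-1],None,fx=2.4,fy=2.4,interpolation=cv2.INTER_CUBIC))
E
```

```text
[549.84165792  46.97133431 181.36446007] [1.79930534e+02 1.15575647e-02 9.93083181e+01] 25.51347222621098 25.7 [-0.2000171   0.15653656 -0.66918099]
```

View pics/w8.png

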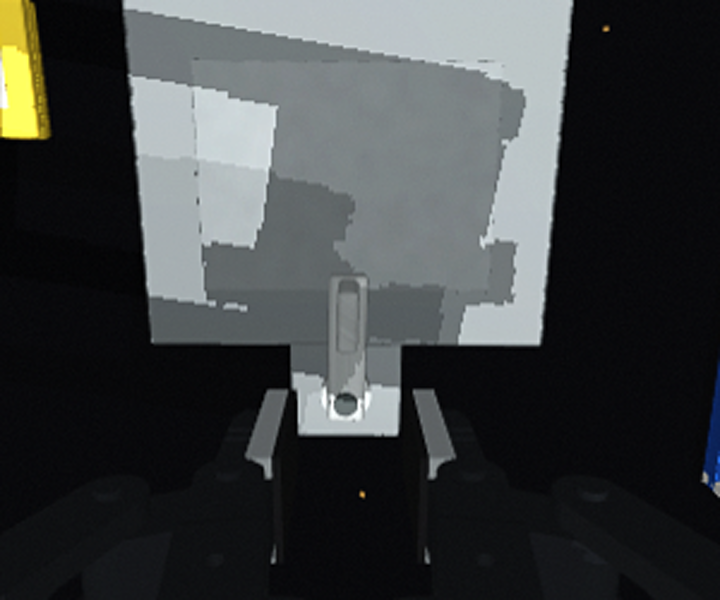

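The bar runs from (345,403) to (348,277), square across the edge of the shut lid at row 345. The gripper is clear, so I'm handing in.

```bash
python3 -c "
from bench import r
print(r.hand_in())"
```

```text
the job is handed in; nothing more can be done
None
```

The loose slide case is on the pile, the lid is shut and the turnbutton points square across its edge; I handed the job in at about 26 s, but the hand-in gave no verdict.

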